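Guard the desiccator and set its vacuum valve two turns open

ROBOT

A 6-joint arm with a two-finger parallel gripper is mounted at the origin on the work surface. World frame = base frame: x ahead of the robot, y to its left, z up, the work surface at z = 0. Lengths are in m, angles in rad, forces in N, time in s.
With the tool pointing down it reaches from about 0.35 to 0.85 m from the base axis. Payload 8.1 kg.
Tool frame: the origin (TCP) lies between the finger pads; the fingertips stand env.finger_overhang ahead of it and the grasp point (between the pads) lies 3 mm ahead of it (env.finger_overhang is the distance from the TCP to the fingertips, in m); z points along the fingers, y is the line along which they close (so a half turn about z gives the same grasp; the last joint's range is limited). The gripper opens to 85 mm and grips with 20 to 120 N. Pads are 22 mm wide; open, the fingers measure 114 mm over their backs; the gripper's body (76 mm by 85 mm) begins 54 mm behind the grasp point. The pads swing forward as they close: fully open they stand 13 mm farther back than shut.
Start: joints at [-1.323, 0.13, 1.488, -0, 1.523, -0.085], TCP at [0.196, -0.567, 0.253] pointing down, gripper open.
Joint ranges: [-2.96, 2.96], [-0.89, 2.26], [0.02, 2.5], [-1.34, 4.48], [0, 2.73], [-2.66, 2.66]. Speed limits (rad/s): [2.39, 2.39, 2.79, 3.14, 3.14, 3.14].

INTERFACE

Orientations are given as a unit quaternion [w, x, y, z].
In Python, from workcell import get_obs, viewer, job_done, finder, env gives the robot as it stands. The module is installed in compiled form; this text tells all that it offers.
- The arm moves only by the tool jog_arm, never from a script. Its arguments are lists of equal length, an entry for each row: "fingers": the opening, from 0 (shut) to 1 (fully open); "travel": the shift along the tool's x, y, z in mm, a list of three; "angular": the turn, a rotation vector about the tool's x, y, z in degrees, a list of three. A call has 1 to 12 rows; each row shifts and turns the commanded pose from where the row before left it, along the tool's axes as they then stand; what a row does not reach is not made up. A row lasts 1/12 s, in which the tool goes at most 41.7 mm and 7.16 degrees, less where a joint would pass 70% of its speed; a pose out of reach is approached as far as the arm can. A call is refused whole if a number of a shift passes 41.7 or a number of a turn 7.16, either way. A call with a gripper value outside its range is refused whole. The fingers move at their own pace and stop on an object; the grip force is fixed at half the most. Time passes only in rows, so rows that do not move let the fingers close. It gives the time, the measured TCP pose, the force, the opening and the grip force at its end, in the units of the state.
- get_obs(): the state, without advancing time (a new reading comes with each control period).
- viewer.grab_frame(name): name is "side" or "top" or "wrist"; returns a dict with "color" (480x640x3 uint8, red, green, blue), "fx", "fy", "cx", "cy" (pixels), "k1" (the pictures are not rectified: a ray, as slopes to the right and down, at radius r is drawn at 1 + k1 r^2 times it, then the intrinsics apply), "pose" (4x4, takes a point from camera to world coordinates); the wrist camera has in their place "tool_from_camera" (4x4, takes a point from camera to tool coordinates, whose origin is the TCP and whose axes are the flange's). Camera axes: x right, y down, z forward; pixel columns grow to the right and rows downward; lengths in m; the calibration is good to about 2 mm. A picture is of the moment at which its call begins: read the wrist's pose just before it. There is no depth.
- job_done(): hands the job in; it is judged then, once.
Trained networks look in a picture, given as the dict that the camera call returned (one of the last four; its "shot" number tells which), for a name from the list of things; names that differ only in an ending like _2 or _b are one class to them, and where a whole thing is asked for, a point or a joint stands for the part that bears it (a point fixed in the world has none). Each returns a list of dicts, best first, with "confidence" (0 to 1); they miss things now and then, are a little off and sometimes report something else, mostly with a low value. They report only what shows in the picture. A call takes as long as a camera call. They do not tell look-alikes from the thing itself.
- finder.spot_in(picture, target): "extent" ([centre column, centre row, width, height] in pixels, round what is visible of it).
The state is a dict: "t": time; "joints": joint angles; "qvel": joint speeds; "tau": joint torques, N m; "eef_pos": TCP position; "orientation": TCP orientation; "contact_force": force on the tool from outside, world axes, zero at the start; "moment": the same for the moment, N m; "finger_gap": finger opening in m; "grip_force": force on a finger pad.
Only numpy, scipy, OpenCV 4.12 (cv2) and the standard library are available. Lean on these libraries where they do the work, as an engineer would, in place of code of your own. Each camera call takes 0.05 s, during which the arm holds its last target. There are 200 camera calls.

TASK

Get the glass desiccator ready for a slow pump-down: take the hooked white guard from the rack, hang it over the horizontal bar in front of the desiccator and let go of it. Only then, by the crank handle on its handwheel, close the vacuum valve fully (clockwise, to its stop) and back it off exactly two turns, never going noticeably further. Finish there still gripping the crank handle, with the guard hanging on the bar and the rest of the bench left as it was.

Things in the scene. Friction and masses are not known exactly. Their poses are not given: they have to be found in the camera images.
- guard: implosion guard: stiff white plastic panel 160 wide (its y), 155 high (z), 5 thick (x), bent over at the top into a full-width upside-down-U hook that reaches to its +x; 0.16 to 0.26 kg. Origin: middle of the panel's lower edge. It starts upright in the rack, lower edge 12 above the bench, leaning up to 3 degrees; lift it straight up 80 or more to leave the slot. Sizes in mm
- guard_crown (a point): middle of the top face of the guard's hook, 12.5 in +x and 155 in z from the guard's origin; axes as the guard's. Hook: 30 across outside (its x), 20 inside, flat crown 5 thick, short leg down to 40 below this point. Can be gripped across the 30 mm from above here. It may hang on the bar either way round, and then leans a few degrees
- rack: parking rack fixed on the bench: grey plate 12 thick with two slots of wire hoops reaching 88 above the bench; the guard's slot passes through its origin, along its y; the other slot, 65 to its -x, holds the plain panel 'blank' (top 112 above the bench)
- rig: vacuum rig fixed on the bench: aluminium plate 345 x 470 x 12 with the guard bar (-y half), a glass desiccator behind the bar (dome, 152 across, 203 high), pumping line with dial gauge, and the angle valve (+y half). Origin at bench level in line with the bar; its x points away from the robot, across the bar
- bar_mid (a point): middle of the guard bar, on its axis: round steel bar, 12 diameter, along this frame's y, axis 200 above the bench, 232 clear between the clamp blocks (26 x 18 x 26) on its end posts, which stand 125 either side and reach 228 above the bench. The desiccator starts 69 behind the bar (+x)
- valve_axis (a point): point on the upright axis of the valve's aluminium three-spoke handwheel, 188 above the bench, level with the middle of the crank handle. Wheel 100 across, rim top 151 above the bench; it does not rise as it turns
- valve_wheel (a joint): angle of the handwheel in rad from its closed stop at 0; grows as the valve opens, anticlockwise seen from above; a turn is 6.283. Starts between 1.6 and 6.6. Stiff stop at 0, friction about 0.2 N m (some 5 N at the crank handle), stays where it is left, opens to 30
- valve_grip: the black crank handle: upright barrel, 22 diameter at its middle, 56 long, 160 to 216 above the bench, standing on the handwheel 42 from the wheel's axis. It revolves freely on its own pin, so the hand need not turn while cranking. Origin at its middle, 188 above the bench
- amber: brown glass reagent bottle, diameter 72, 150 tall (mm); to be left alone
- jar: brown glass jar, diameter 64, 85 tall; to be left alone
- beaker: open glass beaker, diameter 72, 90 tall; to be left alone
- washbottle: white squeeze wash bottle with a bent spout, diameter 64, 180 tall; to be left alone
- spare_ring: steel centring ring lying flat, diameter 48, 8 thick; to be left alone
- driver: screwdriver lying on the bench (origin under it, its x along the shaft); to be left alone
- vial: small capped glass vial, diameter 28, 50 tall; to be left alone
- blank: plain white panel without a hook, 130 x 100 x 5, standing in the rack's other slot; origin at the middle of its lower edge; to be left alone
There are look-alikes about, which are no part of the job. What is shaped like the guard but black is not meant.

How it is judged:
On the way, in this order (a step that is already met when the one before it is completed fails the run):
1. the guard hangs over the bar by its hook, released and at rest (x of guard_crown in the frame of bar_mid between -0.012 and 0.012 m and y of guard_crown in the frame of bar_mid between -0.05 and 0.05 m and z of guard_crown in the frame of bar_mid between 0.005 and 0.018 m and angle between guard's own z axis and vertical below 0.35 rad and angle between the y axis of guard and the y axis of bar_mid, either way round below 0.2 rad and contact force between guard and rig above 0.5 N and contact force between guard and the arm below 0.1 N and contact force between guard and the fingers below 0.1 N and linear speed of guard below 0.03 m/s), for 0.3 s.
2. the valve is closed to its stop (within 4 degrees) (value of joint valve_wheel below 0.07 rad), for 0.1 s.
At the end, for the whole second after the job is handed in: valve two turns open from its stop (12.57 rad, within 0.26 = 15 degrees) and still; crank handle gripped (over 5 N, grasp point within 15 mm of its axis); guard hung by its hook over the bar, between the posts, upright within 20 and square within 11 degrees, at rest, on the bar alone (all of step 1 and value of joint valve_wheel between 12.3064 and 12.8264 rad and velocity of joint valve_wheel between -0.1 and 0.1 rad/s and contact force between the fingers and valve_grip above 5 N and distance between the grasp point and valve_grip below 0.03 m and horizontal distance between the grasp point and valve_grip below 0.015 m); the arm keeps its last pose, push and grip.
It fails at once if the valve is opened by more than two and a quarter turns (value of joint valve_wheel above 14.1372 rad).
It fails at once if a bystander on the bench or in the rack is moved by more than 30 mm (distance of any of amber, jar, beaker, washbottle, spare_ring, driver, vial, blank from where it was at the start of the episode above 0.03 m).
It also fails if it takes over 72 s, if anything falls off the work surface, if the arm or the gripper's body presses on something with over 40 N, if the wrist force passes 120 N, or if a joint passes its speed limit or range.

## Working session

There is one attempt and no reset: what is moved stays moved. The work goes in short steps, Python scripts to look and compute and a tool call to move; the robot and the scene stay as the last step left them, time stands still between calls to the robot, and variables do not carry over. Pictures are saved under pics/ and viewed, at most 10 in all, crops included, and the job is handed in when it is done.

Besides the shell and the picture viewer there is one more tool, called after ">>>" in YAML: its name, and indented under it one key for each argument. jog_arm: Moves the arm, as the interface text tells. Its arguments: {"type":"object","properties":{"fingers":{"type":"array","items":{"type":"number"}},"travel":{"type":"array","items":{"type":"array","items":{"type":"number"}}},"angular":{"type":"array","items":{"type":"array","items":{"type":"number"}}}},"required":["fingers","travel","angular"]}

```bash
mkdir -p pics; cat > h.py <<'E'
import numpy as np, cv2
from workcell import get_obs, viewer, job_done, finder, env
from scipy.spatial.transform import Rotation as R
def tool():
    o=get_obs(); q=o["orientation"]; T=np.eye(4); T[:3,:3]=R.from_quat([q[1],q[2],q[3],q[0]]).as_matrix(); T[:3,3]=o["eef_pos"]; return T
def grab(n,save=None):
    T=tool(); f=viewer.grab_frame(n)
    f["P"]=f["pose"] if "pose" in f else T@f["tool_from_camera"]
    if save: cv2.imwrite("pics/"+save,f["color"][:,:,::-1])
    return f
def onz(f,u,v,z):
    d=np.array([(u-f["cx"])/f["fx"],(v-f["cy"])/f["fy"]]); s=d.copy()
    for _ in range(20): s=d/(1+f["k1"]*(s@s))
    P=np.array(f["P"]); r=P[:3,:3]@np.r_[s,1]; o=P[:3,3]
    return o+r*(z-o[2])/r[2]
def px(f,p):
    P=np.array(f["P"]); c=P[:3,:3].T@(np.array(p)-P[:3,3]); s=c[:2]/c[2]; s=s*(1+f["k1"]*(s@s))
    return np.array([f["fx"]*s[0]+f["cx"],f["fy"]*s[1]+f["cy"]])
E
python3 - <<'E'
from h import *
print(env.finger_overhang,tool().round(3).tolist())
for n in("top","side"):
    f=grab(n,n+"0.png"); print(n,np.array(f["P"]).round(3).tolist(),f["fx"],f["k1"])
    for t in ["guard","guard_crown","rack","rig","valve_wheel","valve_grip","blank","amber","washbottle"]:
        print(t,[(np.round(d["extent"]).tolist(),round(d["confidence"],2)) for d in finder.spot_in(f,t)][:3])
E
```

```text
0.022 [[0.945, 0.327, -0.0, 0.196], [0.327, -0.945, 0.002, -0.567], [0.0, -0.002, -1.0, 0.252], [0.0, 0.0, 0.0, 1.0]]
top [[0.019, -0.999, 0.044, 0.428], [-1.0, -0.019, -0.013, 0.005], [0.014, -0.044, -0.999, 1.385], [0.0, 0.0, 0.0, 1.0]] 544.2524529992494 -0.06069128683374995
guard [([475.0, 356.0, 90.0, 90.0], 0.87), ([494.0, 246.0, 43.0, 72.0], 0.64), ([343.0, 299.0, 79.0, 23.0], 0.23)]
guard_crown [([478.0, 354.0, 87.0, 92.0], 0.81), ([495.0, 245.0, 38.0, 75.0], 0.79)]
rack [([489.0, 254.0, 68.0, 68.0], 0.76)]
rig [([320.0, 178.0, 212.0, 156.0], 0.72)]
valve_wheel [([238.0, 200.0, 43.0, 40.0], 0.7), ([321.0, 175.0, 212.0, 158.0], 0.41), ([297.0, 280.0, 11.0, 10.0], 0.27)]
valve_grip [([233.0, 217.0, 12.0, 13.0], 0.6), ([169.0, 260.0, 34.0, 26.0], 0.18)]
blank [([514.0, 257.0, 26.0, 50.0], 0.56)]
amber [([467.0, 158.0, 40.0, 37.0], 0.9)]
washbottle [([147.0, 173.0, 41.0, 33.0], 0.65), ([468.0, 160.0, 38.0, 37.0], 0.48)]
side [[-0.968, -0.171, 0.185, 0.213], [-0.251, 0.701, -0.668, 0.964], [-0.015, -0.693, -0.721, 1.182], [0.0, 0.0, 0.0, 1.0]] 605.9801146345992 -0.18766147581746137
guard [([433.0, 192.0, 41.0, 50.0], 0.65), ([362.0, 156.0, 56.0, 58.0], 0.63)]
guard_crown [([434.0, 192.0, 37.0, 54.0], 0.78), ([363.0, 157.0, 52.0, 59.0], 0.69)]
rack [([370.0, 173.0, 64.0, 45.0], 0.62)]
rig [([368.0, 178.0, 65.0, 31.0], 0.27), ([277.0, 286.0, 10.0, 21.0], 0.2)]
valve_wheel [([265.0, 293.0, 47.0, 38.0], 0.71), ([386.0, 266.0, 31.0, 44.0], 0.6), ([393.0, 155.0, 5.0, 25.0], 0.55)]
valve_grip [([276.0, 288.0, 12.0, 21.0], 0.78), ([286.0, 158.0, 27.0, 52.0], 0.57)]
blank [([286.0, 159.0, 24.0, 52.0], 0.73), ([363.0, 157.0, 50.0, 62.0], 0.7), ([358.0, 295.0, 13.0, 22.0], 0.45)]
amber [([286.0, 161.0, 26.0, 51.0], 0.78)]
washbottle [([198.0, 399.0, 39.0, 54.0], 0.8)]
```

View pics/top0.png

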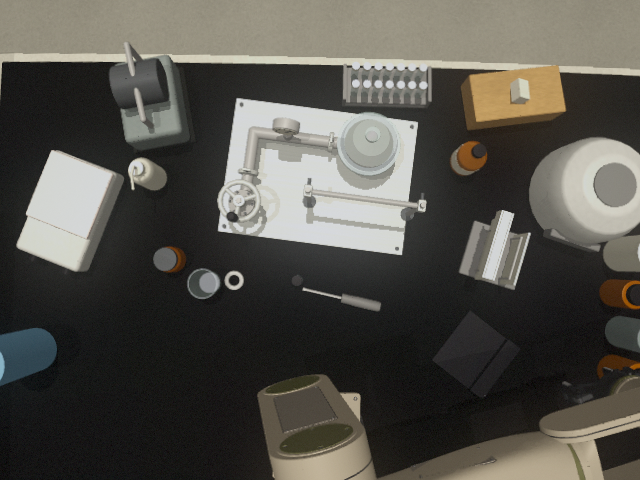

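View pics/side0.png

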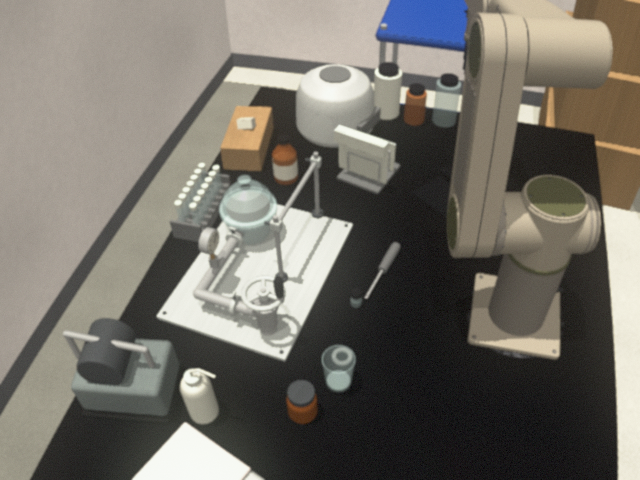

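The white thing standing in the rack, at top (497,246) and side (362,156), is the guard. The look-alikes are the black hooked panel lying at top (477,355) and the plain blank in the rack's other slot. I choose the white one in the rack and check it in a crop.

```bash
python3 - <<'E'
from h import *
f=grab("top")
c=cv2.resize(f["color"][200:300,440:560],None,fx=5,fy=5,interpolation=cv2.INTER_CUBIC); 
g=cv2.resize(f["color"][90:260,210:435],None,fx=3.5,fy=3.5,interpolation=cv2.INTER_CUBIC)[:600,:800]
cv2.imwrite("pics/a.png",c[:,:,::-1]); cv2.imwrite("pics/b.png",g[:,:,::-1])
p=lambda u,v,z:print((u,v,z),onz(f,u,v,z).round(4))
p(507,212,.167);p(490,278,.167);p(498,245,.167)
p(308,187,.228);p(422,205,.228);p(238,200,.151);p(232,217,.216)
p(238,100,.012);p(418,122,.012);p(403,253,.012);p(219,232,.012)
E
```

```text
(507, 212, 0.167) [ 0.5564 -0.4242  0.167 ]
(490, 278, 0.167) [ 0.4061 -0.3858  0.167 ]
(498, 245, 0.167) [ 0.481  -0.4037  0.167 ]
(308, 187, 0.228) [0.5946 0.0274 0.228 ]
(422, 205, 0.228) [ 0.561  -0.2176  0.228 ]
(238, 200, 0.151) [0.5728 0.1876 0.151 ]
(232, 217, 0.216) [0.5281 0.1899 0.216 ]
(238, 100, 0.012) [0.8468 0.2157 0.012 ]
(418, 122, 0.012) [ 0.7999 -0.2472  0.012 ]
(403, 253, 0.012) [ 0.4628 -0.212   0.012 ]
(219, 232, 0.012) [0.507  0.2541 0.012 ]
```

View pics/a.png

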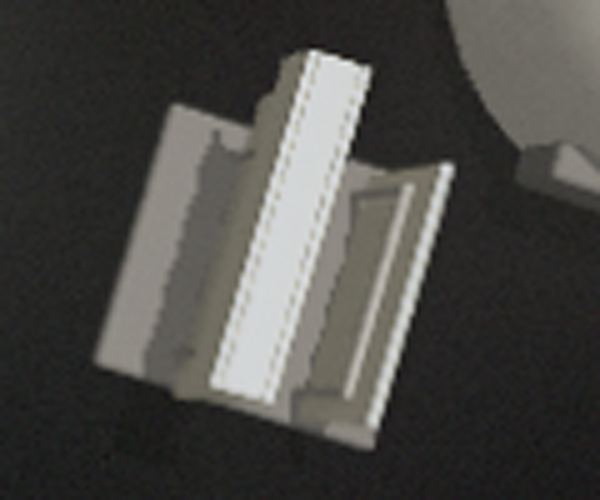

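View pics/b.png

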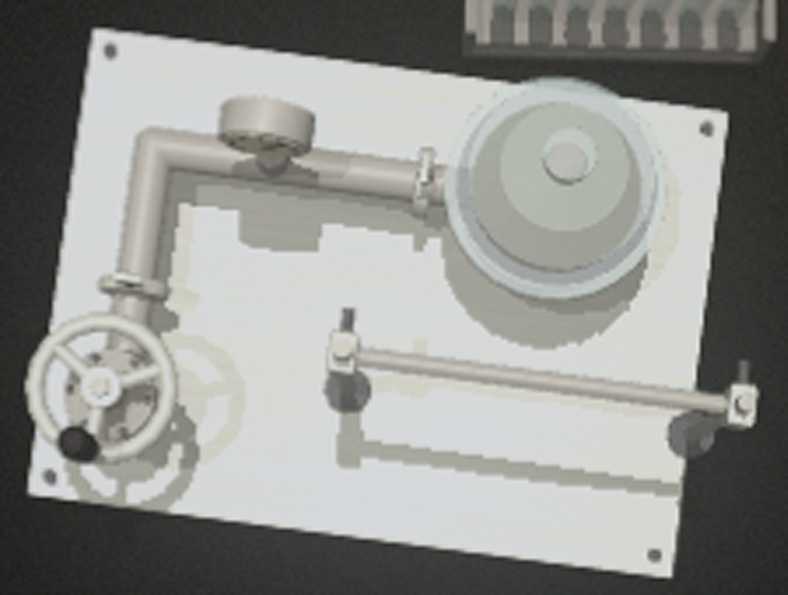

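The crop confirms it. The white strip with the wide hook crown has corners at about (502,210), (514,214), (482,277) and (494,280). The blank is the thin panel to its right, (530,233) to (515,285). Clamp blocks are at (308,190) and (422,206), the wheel hub at (238.6,201) and the crank at (232,216.6).

```bash
cat >> h.py <<'E'
def move(goal,ang=None):
    """tool-frame shift (mm) to goal world pos, and turn about tool z (deg) to make tool x at world angle ang"""
    T=tool(); a=np.degrees(np.arctan2(T[1,0],T[0,0]))
    print("at",T[:3,3].round(4),"xang",a.round(2),"shift",(1000*T[:3,:3].T@(np.array(goal)-T[:3,3])).round(1),"tilt",np.degrees(np.arccos(-T[2,2])).round(2))
    if ang is not None: print("turn tool z",-((ang-a+180)%360-180))
E
python3 - <<'E'
from h import *
f=grab("top")
c=[onz(f,440+u/5,200+v/5,.167) for u,v in [(310,50),(370,68),(212,385),(272,400)]]
A=(c[0]+c[1])/2;B=(c[2]+c[3])/2;m=(A+B)/2
print("guard",m,np.linalg.norm(A-B),np.linalg.norm(c[0]-c[1]),np.degrees(np.arctan2(*(A-B)[[1,0]])))
q=[onz(f,210+u/3.5,90+v/3.5,z) for u,v,z in [(343,350,.228),(742,405,.228),(100,388,.155),(77,440,.216)]]
print(q, (q[0]+q[1])/2, np.linalg.norm(q[0]-q[1]),np.degrees(np.arctan2(*(q[0]-q[1])[[1,0]])),np.linalg.norm((q[2]-q[3])[:2]))
move([.47,-.405,.36],-14)
print(get_obs()["joints"])
E
```

```text
guard [ 0.48090653 -0.40432057  0.167     ] 0.15834685955627623 0.028817497988846204 -16.29201664794468
[array([0.58813138, 0.02726738, 0.228     ]), array([ 0.55947536, -0.21764667,  0.228     ]), array([0.57038961, 0.18567671, 0.155     ]), array([0.53092503, 0.19000773, 0.216     ])] [ 0.57380337 -0.09518964  0.228     ] 0.24658479690991938 83.3264858015636 0.03970151977549927
at [ 0.196  -0.5671  0.2533] xang 19.07 shift [ 311.9  -63.7 -106.7] tilt 0.0
turn tool z 33.070085987275945
[-1.32339230e+00  1.30389288e-01  1.48818670e+00  1.23167696e-05
  1.52296746e+00 -8.54323474e-02]
```

>>> jog_arm:
  fingers: [0.8, 0.8, 0.8, 0.8, 0.8, 0.8, 0.8, 0.8, 0.8]
  travel:
    - [34.7, -7.1, -11.9]
    - [34.7, -7.1, -11.9]
    - [34.7, -7.1, -11.9]
    - [34.7, -7.1, -11.9]
    - [34.7, -7.1, -11.9]
    - [34.7, -7.1, -11.9]
    - [34.7, -7.1, -11.9]
    - [34.7, -7.1, -11.9]
    - [34.7, -7.1, -11.9]
  angular:
    - [0, 0, 0]
    - [0, 0, 0]
    - [0, 0, 0]
    - [0, 0, 0]
    - [0, 0, 0]
    - [0, 0, 0]
    - [0, 0, 0]
    - [0, 0, 0]
    - [0, 0, 0]

```text
t: 1.85
eef_pos: [0.4717, -0.4035, 0.3612]
orientation: [0.0, 0.986, 0.166, 0.0]
contact_force: [-0.2, -0.6, -0.0]
finger_gap: 0.0682
grip_force: 0.0
```

>>> jog_arm:
  fingers: [0.8, 0.8, 0.8, 0.8, 0.8, 0.8, 0.8]
  travel:
    - [0, 0, 0]
    - [0, 0, 0]
    - [0, 0, 0]
    - [0, 0, 0]
    - [0, 0, 0]
    - [0, 0, 0]
    - [0, 0, 0]
  angular:
    - [0, 0, 7]
    - [0, 0, 7]
    - [0, 0, 7]
    - [0, 0, 7]
    - [0, 0, 7]
    - [0, 0, 0]
    - [0, 0, 0]

```text
t: 2.43
eef_pos: [0.4703, -0.4047, 0.3604]
orientation: [-0.0, 0.991, -0.137, -0.0]
contact_force: [-0.1, -0.5, -0.4]
finger_gap: 0.068
grip_force: 0.0
```

```bash
python3 - <<'E'
from h import *
f=grab("wrist","w1.png"); print(get_obs()["joints"],f["P"].round(3).tolist())
for t in ["guard","guard_crown","blank"]: print(t,[(np.round(d["extent"]).tolist(),round(d["confidence"],2)) for d in finder.spot_in(f,t)][:3])
print(px(f,[.481,-.404,.167]))
move([.481,-.404,.36],-15.5)
E
```

```text
[-7.93117851e-01  1.68542942e-01  1.25329706e+00  4.42881770e-05
  1.71975566e+00  1.05128590e+00] [[-0.271, -0.928, -0.254, 0.535], [-0.963, 0.261, 0.072, -0.422], [-0.0, 0.264, -0.964, 0.481], [0.0, 0.0, 0.0, 1.0]]
guard [([325.0, 205.0, 38.0, 187.0], 0.91), ([365.0, 361.0, 128.0, 117.0], 0.61)]
guard_crown [([324.0, 206.0, 39.0, 186.0], 0.92), ([366.0, 363.0, 123.0, 118.0], 0.73)]
blank [([399.0, 208.0, 24.0, 122.0], 0.61)]
[325.13623632 210.57986704]
at [ 0.4702 -0.4047  0.3604] xang -15.8 shift [10.1 -3.6  0.4] tilt 0.0
turn tool z -0.29755742467980895
```

View pics/w1.png

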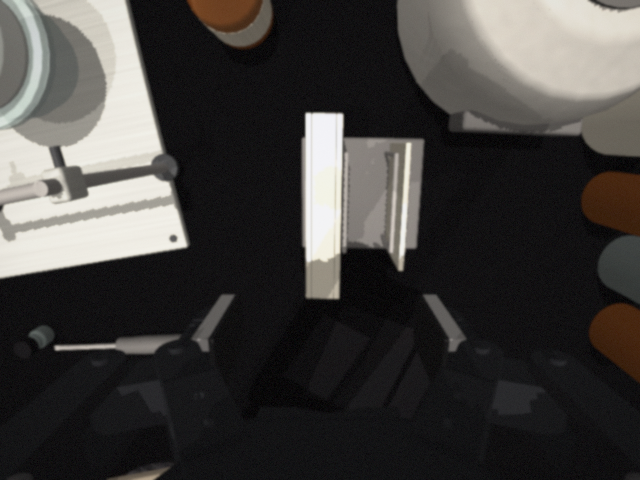

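The wrist view shows the guard's crown as the white strip from (325,113) to (323,298), square to the fingers and 2 px wider at the top. The blank is at (399,208), to the right.

```bash
python3 - <<'E'
from h import *
f=grab("wrist")
a=onz(f,325,113,.167);b=onz(f,323,298,.167);m=(a+b)/2;print(m,np.linalg.norm(a-b),np.degrees(np.arctan2(*(a-b)[[1,0]])))
move([m[0],m[1],.155],np.degrees(np.arctan2(*(a-b)[[1,0]])))
E
```

```text
[ 0.48065256 -0.40293348  0.167     ] 0.15966419981303745 -16.58826638365444
at [ 0.4703 -0.4047  0.3604] xang -15.83 shift [  9.5  -4.5 205.4] tilt 0.0
turn tool z 0.7618292665522404
```

>>> jog_arm:
  fingers: [0.8, 0.8, 0.8, 0.8, 0.8, 0.8, 0.8, 0.8]
  travel:
    - [9.5, -4.5, 20]
    - [0, 0, 35]
    - [0, 0, 35]
    - [0, 0, 35]
    - [0, 0, 35]
    - [0, 0, 25]
    - [0, 0, 20]
    - [0, 0, 0]
  angular:
    - [0, 0, 0.7]
    - [0, 0, 0]
    - [0, 0, 0]
    - [0, 0, 0]
    - [0, 0, 0]
    - [0, 0, 0]
    - [0, 0, 0]
    - [0, 0, 0]

```text
t: 3.35
eef_pos: [0.4782, -0.4006, 0.1493]
orientation: [-0.003, 0.99, -0.144, -0.004]
contact_force: [-0.4, 1.1, -0.2]
finger_gap: 0.0679
grip_force: 0.0
```

>>> jog_arm:
  fingers: [0, 0, 0, 0, 0, 0, 0, 0]
  travel:
    - [0, 0, 0]
    - [0, 0, 0]
    - [0, 0, 0]
    - [0, 0, 0]
    - [0, 0, 0]
    - [0, 0, 0]
    - [0, 0, 0]
    - [0, 0, 0]
  angular:
    - [0, 0, 0]
    - [0, 0, 0]
    - [0, 0, 0]
    - [0, 0, 0]
    - [0, 0, 0]
    - [0, 0, 0]
    - [0, 0, 0]
    - [0, 0, 0]

```text
t: 4.02
eef_pos: [0.482, -0.4043, 0.1584]
orientation: [0.002, 0.989, -0.145, 0.002]
contact_force: [0.2, -0.5, 6.4]
finger_gap: 0.0293
grip_force: 60.4
```

>>> jog_arm:
  fingers: [0, 0, 0, 0, 0, 0, 0, 0, 0]
  travel:
    - [0, 0, -15]
    - [0, 0, -25]
    - [0, 0, -30]
    - [0, 0, -35]
    - [0, 0, -35]
    - [0, 0, -35]
    - [0, 0, -35]
    - [0, 0, -35]
    - [0, 0, 0]
  angular:
    - [0, 0, 0]
    - [0, 0, 0]
    - [0, 0, 0]
    - [0, 0, 0]
    - [0, 0, 0]
    - [0, 0, 0]
    - [0, 0, 0]
    - [0, 0, 0]
    - [0, 0, 0]

```text
t: 4.77
eef_pos: [0.4818, -0.404, 0.4107]
orientation: [0.004, 0.989, -0.145, 0.005]
contact_force: [0.5, -0.4, -0.4]
finger_gap: 0.0292
grip_force: 61.1
```

```bash
python3 - <<'E'
from h import *
f=grab("side","s2.png"); o=get_obs();print(o["contact_force"],o["finger_gap"],o["joints"])
move([.5738,-.0952,.40],83.5)
E
```

```text
[-0.50506644  0.76906566 -2.35959958] 0.02893365421284863 [-7.79333148e-01  1.92232780e-01  1.14275160e+00  8.96404592e-05
  1.79647543e+00  1.08163703e+00]
at [ 0.4817 -0.4038  0.407 ] xang -16.62 shift [-1.000e-01 -3.221e+02  5.500e+00] tilt 0.58
turn tool z -100.12335663713804
```

View pics/s2.png

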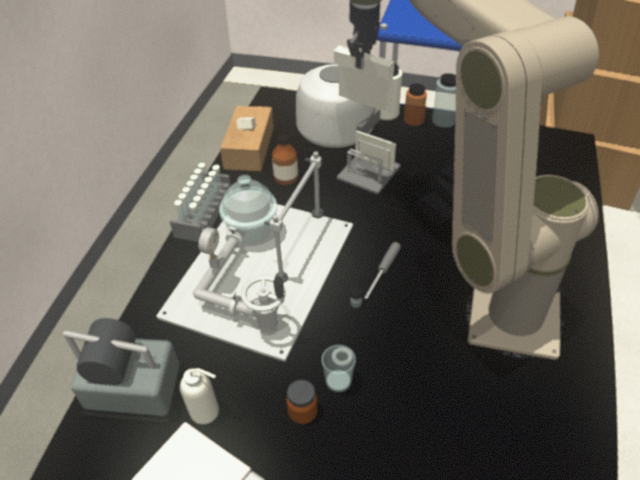

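>>> jog_arm:
  fingers: [0, 0, 0, 0, 0, 0, 0, 0, 0, 0]
  travel:
    - [0, -20, 0]
    - [0, -36, 0]
    - [0, -36, 0]
    - [0, -36, 0]
    - [0, -36, 0]
    - [0, -36, 0]
    - [0, -36, 0]
    - [0, -36, 0]
    - [0, -30, 0]
    - [0, -20, 0]
  angular:
    - [0, 0, 0]
    - [0, 0, 0]
    - [0, 0, 0]
    - [0, 0, 0]
    - [0, 0, 0]
    - [0, 0, 0]
    - [0, 0, 0]
    - [0, 0, 0]
    - [0, 0, 0]
    - [0, 0, 0]

```text
t: 5.65
eef_pos: [0.5729, -0.0911, 0.399]
orientation: [-0.001, 0.99, -0.144, -0.001]
contact_force: [-0.6, -0.2, -2.0]
finger_gap: 0.0294
grip_force: 61.0
```

>>> jog_arm:
  fingers: [0, 0, 0, 0, 0, 0, 0, 0]
  travel:
    - [0, 0, 0]
    - [0, 0, 0]
    - [0, 0, 0]
    - [0, 0, 0]
    - [0, 0, 0]
    - [0, 0, 0]
    - [0, 0, 0]
    - [0, 0, 0]
  angular:
    - [0, 0, -4]
    - [0, 0, -7]
    - [0, 0, -7]
    - [0, 0, -7]
    - [0, 0, -7]
    - [0, 0, -7]
    - [0, 0, -7]
    - [0, 0, -7]

```text
t: 6.32
eef_pos: [0.5724, -0.0943, 0.3988]
orientation: [-0.001, 0.949, 0.315, -0.001]
contact_force: [-0.5, 0.8, -1.8]
finger_gap: 0.0292
grip_force: 61.0
```

>>> jog_arm:
  fingers: [0, 0, 0, 0, 0, 0, 0, 0, 0]
  travel:
    - [0, 0, 0]
    - [0, 0, 0]
    - [0, 0, 0]
    - [0, 0, 0]
    - [0, 0, 0]
    - [0, 0, 0]
    - [0, 0, 0]
    - [0, 0, 0]
    - [0, 0, 0]
  angular:
    - [0, 0, -7]
    - [0, 0, -7]
    - [0, 0, -7]
    - [0, 0, -7]
    - [0, 0, -7]
    - [0, 0, -7]
    - [0, 0, -5]
    - [0, 0, 0]
    - [0, 0, 0]

```text
t: 7.07
eef_pos: [0.5725, -0.0943, 0.3992]
orientation: [-0.001, 0.748, 0.664, -0.0]
contact_force: [1.0, -0.6, -1.8]
finger_gap: 0.0289
grip_force: 61.0
```

```bash
python3 - <<'E'
from h import *
f=grab("wrist","w3.png"); o=get_obs();print(o["contact_force"],o["finger_gap"])
g=grab("top","t3.png")
for t in ["guard","guard_crown"]: print(t,[(np.round(d["extent"]).tolist(),round(d["confidence"],2)) for d in finder.spot_in(f,t)][:3])
move([.5738,-.0952,.40],83.3)
print(px(f,[.588,.0273,.228]),px(f,[.5595,-.2176,.228]))
E
```

```text
[ 0.42538741  0.5272844  -1.98784728] 0.029207304931102213
guard [([126.0, 383.0, 86.0, 77.0], 0.7), ([327.0, 258.0, 105.0, 312.0], 0.59)]
guard_crown [([327.0, 258.0, 104.0, 308.0], 0.77), ([128.0, 385.0, 83.0, 80.0], 0.57)]
at [ 0.5728 -0.0944  0.4001] xang 83.26 shift [-0.7  1.1  0.1] tilt 0.03
turn tool z -0.03660162815140211
[330.07881267  64.41291463] [330.5614945  364.22962881]
```

View pics/w3.png

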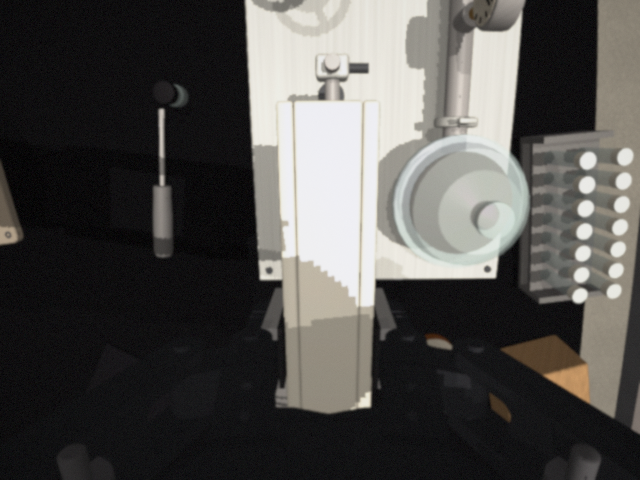

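Wrist view: clamp block bolt at (332,65), guard crown from (328.5,101) to (323.5,407), desiccator at (460,200). All as predicted.

```bash
python3 - <<'E'
from h import *
T=tool(); f=grab("wrist"); Rt=T[:3,:3]
for z in (.405,.409,.413):
    a=onz(f,328.5,101,z);b=onz(f,323.5,407,z);m=(a+b)/2
    print(z,m,np.linalg.norm(a-b),np.degrees(np.arctan2(*(a-b)[[1,0]])),"tool",1000*Rt.T@(m-T[:3,3]),np.linalg.norm(onz(f,278,101,z)-onz(f,379,101,z)))
print(onz(f,332,65,.228))
E
```

```text
0.405 [ 0.57496482 -0.06813833  0.405     ] 0.1060083430959602 82.26124189579065 tool [26.32011427 -0.89529622 -4.9266797 ] 0.029640939127234624
0.409 [ 0.5751635  -0.06672529  0.409     ] 0.10234602299208337 82.26124189579062 tool [27.74698795 -0.86563847 -8.92659371] 0.028616919657699042
0.413 [ 0.57536218 -0.06531225  0.413     ] 0.09868370288820644 82.26124189579059 tool [ 29.17386164  -0.83598072 -12.92650772] 0.02759290018816357
[0.58969313 0.02675217 0.228     ]
```

View pics/t3.png

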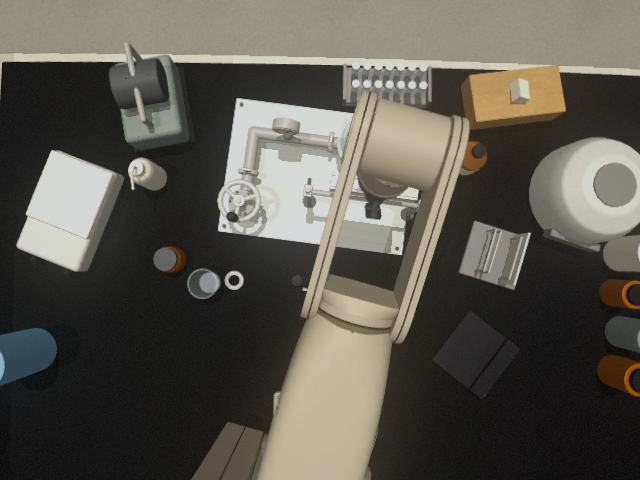

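>>> jog_arm:
  fingers: [0, 0, 0, 0, 0, 0, 0]
  travel:
    - [-2, 2.5, 10]
    - [0, 0, 20]
    - [0, 0, 20]
    - [0, 0, 20]
    - [0, 0, 20]
    - [0, 0, 20]
    - [0, 0, 0]
  angular:
    - [0, 0, 0]
    - [0, 0, 0]
    - [0, 0, 0]
    - [0, 0, 0]
    - [0, 0, 0]
    - [0, 0, 0]
    - [0, 0, 0]

```text
t: 7.9
eef_pos: [0.573, -0.0963, 0.2843]
orientation: [-0.003, 0.747, 0.665, -0.002]
contact_force: [-1.1, 0.2, -3.9]
finger_gap: 0.0289
grip_force: 60.8
```

```bash
python3 - <<'E'
from h import *
f=grab("side"); w=grab("wrist"); o=get_obs();print(o["contact_force"],o["finger_gap"])
c=cv2.resize(f["color"][90:240,220:400],None,fx=2.2,fy=2.2,interpolation=cv2.INTER_CUBIC)
v=w["color"][0:330,200:500]
h=max(c.shape[0],330); im=np.zeros((h,c.shape[1]+300,3),np.uint8); im[:c.shape[0],:c.shape[1]]=c; im[:330,c.shape[1]:]=v
cv2.imwrite("pics/m4.png",im[:,:,::-1])
print(c.shape,[px(f,p).round() for p in ([.588,.027,.2],[.5595,-.2176,.2])],px(w,[.588,.0273,.228]),onz(w,332,65,.228)); move([.5738,-.0952,.202],83.3)
E
```

```text
[ 0.08103306  0.78252111 -1.4659279 ] 0.029250745246842725
(330, 396, 3) [array([278., 224.]), array([317., 162.])] [329.12042228   8.35011745] [0.58657508 0.00396788 0.228     ]
at [ 0.5745 -0.0966  0.2893] xang 83.35 shift [ 1.3 -0.7 87.3] tilt 0.14
turn tool z 0.04681568074198594
```

View pics/m4.png

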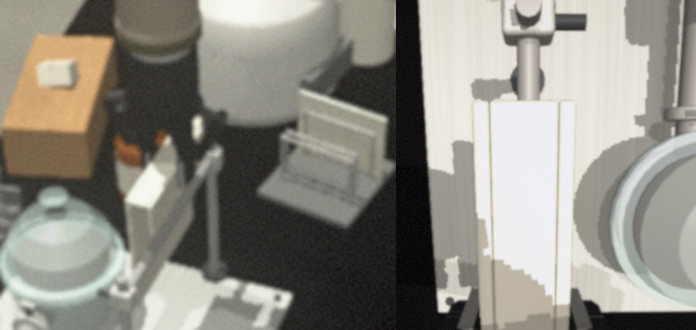

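Side crop: the panel hangs on the +x side of the bar, clear of it. Wrist crop: the bar shows ahead of the crown at about full-image (333,75), the crown end at (329.5,100).

```bash
python3 - <<'E'
from h import *
T=tool(); f=grab("wrist")
for u,v,z in [(333,60,.2),(333,80,.2),(329.5,100,.298),(332,13,.228)]: print(u,v,(1000*(T[:3,:3].T@(onz(f,u,v,z)-T[:3,3]))).round(1))
g=f["color"].astype(int).sum(2)
for r in (50,60,70,80): print(r,g[r,310:356].tolist())
E
```

```text
333 60 [109.3   2.4  89.4]
333 80 [99.4  2.5 89.4]
329.5 100 [79.2  0.3 -8.6]
332 13 [123.3   1.6  61.4]
50 [661, 658, 659, 657, 663, 670, 668, 626, 508, 396, 383, 413, 447, 470, 494, 511, 538, 563, 597, 625, 638, 631, 605, 579, 552, 527, 511, 494, 475, 450, 452, 543, 632, 659, 661, 660, 656, 660, 667, 666, 662, 656, 655, 659, 658, 662]
60 [663, 663, 664, 664, 668, 672, 670, 632, 513, 400, 382, 411, 445, 470, 491, 513, 539, 570, 602, 634, 646, 637, 612, 590, 557, 538, 516, 503, 471, 447, 454, 538, 634, 667, 667, 662, 662, 672, 670, 673, 666, 661, 657, 661, 662, 666]
70 [669, 670, 668, 657, 608, 502, 386, 305, 281, 316, 370, 406, 446, 469, 494, 516, 538, 567, 602, 637, 647, 638, 624, 589, 560, 536, 512, 496, 476, 441, 390, 344, 343, 415, 522, 611, 655, 670, 674, 672, 669, 662, 666, 664, 667, 674]
80 [458, 415, 333, 246, 195, 187, 185, 199, 228, 303, 368, 409, 443, 476, 496, 516, 542, 569, 604, 636, 656, 642, 619, 594, 566, 536, 517, 502, 475, 441, 399, 337, 310, 303, 308, 344, 450, 571, 656, 673, 669, 664, 665, 669, 669, 675]
```

>>> jog_arm:
  fingers: [0, 0, 0, 0, 0, 0, 0]
  travel:
    - [0, 0.5, 10]
    - [0, 0, 18]
    - [0, 0, 18]
    - [0, 0, 18]
    - [0, 0, 12]
    - [0, 0, 7]
    - [0, 0, 0]
  angular:
    - [0, 0, 0]
    - [0, 0, 0]
    - [0, 0, 0]
    - [0, 0, 0]
    - [0, 0, 0]
    - [0, 0, 0]
    - [0, 0, 0]

```text
t: 8.63
eef_pos: [0.575, -0.0966, 0.2059]
orientation: [-0.001, 0.747, 0.665, -0.001]
contact_force: [0.5, -0.3, -2.4]
finger_gap: 0.029
grip_force: 60.9
```

>>> jog_arm:
  fingers: [0, 0, 0]
  travel:
    - [0, 0, 2]
    - [0, 0, 1]
    - [0, 0, 0]
  angular:
    - [0, 0, 0]
    - [0, 0, 0]
    - [0, 0, 0]

```text
t: 8.88
eef_pos: [0.5762, -0.0969, 0.2055]
orientation: [0.001, 0.747, 0.665, 0.001]
contact_force: [0.6, -0.4, -2.1]
finger_gap: 0.0289
grip_force: 60.9
```

>>> jog_arm:
  fingers: [0, 0, 0, 0]
  travel:
    - [0, 0, 1.5]
    - [0, 0, 1.5]
    - [0, 0, 0]
    - [0, 0, 0]
  angular:
    - [0, 0, 0]
    - [0, 0, 0]
    - [0, 0, 0]
    - [0, 0, 0]

```text
t: 9.22
eef_pos: [0.5762, -0.0968, 0.2026]
orientation: [0.001, 0.747, 0.665, 0.001]
contact_force: [-0.7, 0.2, 4.6]
finger_gap: 0.0291
grip_force: 61.9
```

>>> jog_arm:
  fingers: [0.55, 0.55, 0.55, 0.55, 0.55]
  travel:
    - [0, 0, 0]
    - [0, 0, 0]
    - [0, 0, 0]
    - [0, 0, 0]
    - [0, 0, 0]
  angular:
    - [0, 0, 0]
    - [0, 0, 0]
    - [0, 0, 0]
    - [0, 0, 0]
    - [0, 0, 0]

```text
t: 9.63
eef_pos: [0.5755, -0.0967, 0.2012]
orientation: [-0.0, 0.747, 0.665, -0.0]
contact_force: [-0.4, -0.6, -0.1]
finger_gap: 0.0467
grip_force: 0.0
```

>>> jog_arm:
  fingers: [0.55, 0.55, 0.55, 0.55, 0.55, 0.55, 0.55]
  travel:
    - [0, 0, -10]
    - [0, 0, -10]
    - [0, 0, -15]
    - [0, 0, -20]
    - [0, 0, -25]
    - [0, 0, -30]
    - [0, 0, -30]
  angular:
    - [0, 0, 0]
    - [0, 0, 0]
    - [0, 0, 0]
    - [0, 0, 0]
    - [0, 0, 0]
    - [0, 0, 0]
    - [0, 0, 0]

```text
t: 10.22
eef_pos: [0.5753, -0.0967, 0.3437]
orientation: [0.0, 0.747, 0.665, 0.0]
contact_force: [0.1, -1.0, 0.2]
finger_gap: 0.047
grip_force: 0.0
```

```bash
python3 - <<'E'
from h import *
T=tool(); w=grab("wrist"); f=grab("side"); print(get_obs()["contact_force"])
c=cv2.resize(f["color"][110:310,210:360],None,fx=2.2,fy=2.2,interpolation=cv2.INTER_CUBIC)
im=np.zeros((480,330+460,3),np.uint8); im[:440,:330]=c; im[:,330:]=w["color"][:,90:550]
cv2.imwrite("pics/m5.png",im[:,:,::-1])
for t in ["valve_grip","valve_wheel"]: print(t,[(np.round(d["extent"]).tolist(),round(d["confidence"],2)) for d in finder.spot_in(w,t)][:3])
move([.531,.19,.3])
E
```

```text
[-0.87539012  0.61156925 -0.03312722]
valve_grip []
valve_wheel []
at [ 0.5763 -0.0969  0.344 ] xang 83.37 shift [279.8 -78.3  43.5] tilt 0.24
```

View pics/m5.png

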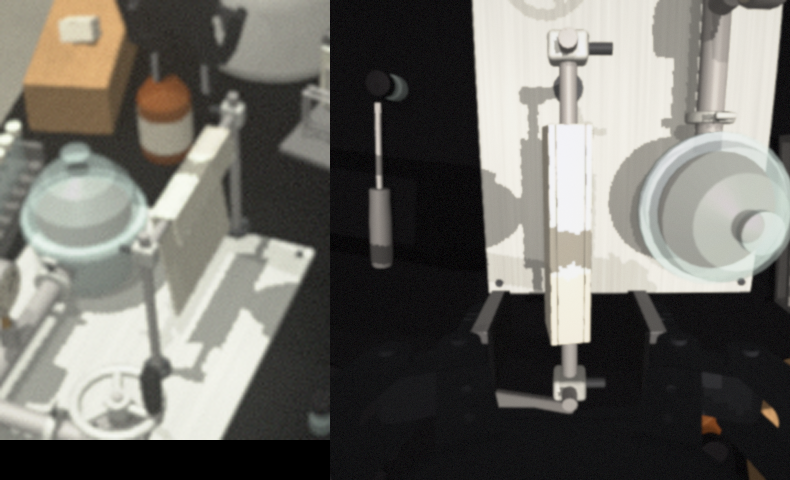

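Guard hangs square on the bar: crown rows 124–343 lie between the clamp blocks at rows 47 and 383, and the bar runs through its ends. The black crank handle is on the wheel near the camera side. Now the valve.

>>> jog_arm:
  fingers: [0.6, 0.6, 0.6, 0.6, 0.6, 0.6, 0.6, 0.6, 0.6]
  travel:
    - [35, -10, 0]
    - [35, -10, 0]
    - [35, -10, 0]
    - [35, -10, 0]
    - [35, -10, 0]
    - [35, -10, 0]
    - [35, -10, 0]
    - [0, -8, 0]
    - [0, 0, 0]
  angular:
    - [0, 0, 0]
    - [0, 0, 0]
    - [0, 0, 0]
    - [0, 0, 0]
    - [0, 0, 0]
    - [0, 0, 0]
    - [0, 0, 0]
    - [0, 0, 0]
    - [0, 0, 0]

```text
t: 11.17
eef_pos: [0.5247, 0.1576, 0.3402]
orientation: [-0.001, 0.746, 0.666, -0.001]
contact_force: [-0.7, -0.9, -0.6]
finger_gap: 0.0512
grip_force: 0.0
```

```bash
python3 - <<'E'
from h import *
w=grab("wrist","w6.png"); s=grab("top")
print("pred grip",px(w,[.531,.19,.216]),"axis",px(w,[.5704,.1857,.151]))
for t,z in [("valve_grip",.216),("valve_wheel",.151),("valve_axis",.151)]:
    for d in finder.spot_in(w,t)[:3]: e=d["extent"];print(t,np.round(e,1).tolist(),round(d["confidence"],2),onz(w,e[0],e[1],z).round(4))
# black blob for the handle
g=w["color"].max(2); p=px(w,[.531,.19,.216]).astype(int); x0,y0=p-45
m=(g[y0:y0+90,x0:x0+90]<60).astype(np.uint8); n,l,st,c=cv2.connectedComponentsWithStats(m)
for i in range(1,n):
    if st[i,4]>60: print(st[i]+[x0,y0,0,0,0],c[i]+[x0,y0])
move([.531,.19,.3])
E
```

```text
pred grip [332.78514941 196.14979282] axis [380.04490857 184.94036047]
valve_grip [463.0, 296.7, 317.2, 366.6] 0.74 [0.6155 0.1085 0.216 ]
valve_grip [331.7, 182.2, 23.8, 31.3] 0.62 [0.5313 0.1991 0.216 ]
valve_wheel [379.6, 177.7, 121.1, 115.2] 0.56 [0.5705 0.1917 0.151 ]
valve_axis [463.6, 295.4, 317.0, 365.5] 0.96 [0.6381 0.0788 0.151 ]
[ 287  151   20   90 1795] [296.4735376  195.61615599]
[318 169  28  32 688] [331.53052326 184.53343023]
at [0.5268 0.1543 0.341 ] xang 83.26 shift [35.9  0.  41. ] tilt 0.04
```

```bash
python3 - <<'E'
from h import *
w=grab("wrist","w7.png"); print(w["fx"],w["P"][:3,3])
for t,z in [("valve_grip",.216),("valve_wheel",.151)]:
    for d in finder.spot_in(w,t)[:2]: e=d["extent"];print(t,np.round(e,1).tolist(),round(d["confidence"],2),onz(w,e[0],e[1],z).round(4))
g=w["color"].max(2)
for r in range(162,208,3): print(r,g[r,308:358:2].tolist())
move([0,0,0])
for z in (.16,.188,.216): print(px(w,[.531,.196,z]).round(1))
E
```

```text
373.74573598266375 [0.5347353  0.22153685 0.46169495]
valve_grip [327.4, 178.8, 28.1, 33.9] 0.63 [0.5313 0.1983 0.216 ]
valve_grip [227.8, 291.2, 29.7, 30.4] 0.57 [0.4517 0.1283 0.216 ]
valve_wheel [373.9, 172.2, 119.6, 117.0] 0.67 [0.569  0.1931 0.151 ]
valve_wheel [394.6, 375.4, 26.6, 69.7] 0.54 [ 0.5726 -0.0013  0.151 ]
162 [180, 230, 240, 239, 240, 238, 195, 164, 200, 222, 232, 231, 219, 186, 163, 164, 164, 152, 183, 150, 122, 132, 178, 199, 198]
165 [171, 190, 228, 231, 222, 222, 154, 80, 78, 64, 57, 72, 112, 127, 152, 162, 154, 185, 203, 203, 197, 194, 194, 175, 137]
168 [170, 171, 170, 170, 150, 100, 40, 12, 18, 19, 17, 15, 17, 22, 67, 132, 149, 185, 200, 197, 191, 177, 162, 132, 129]
171 [169, 170, 164, 137, 59, 19, 21, 25, 31, 30, 32, 29, 27, 23, 24, 48, 145, 200, 204, 198, 193, 189, 186, 183, 178]
174 [184, 208, 198, 95, 18, 21, 35, 46, 49, 53, 53, 54, 53, 40, 27, 21, 73, 203, 236, 235, 235, 234, 233, 233, 232]
177 [228, 238, 201, 54, 22, 37, 41, 43, 49, 50, 52, 55, 52, 54, 49, 27, 39, 158, 229, 232, 233, 233, 236, 235, 238]
180 [208, 235, 152, 27, 23, 37, 42, 43, 48, 49, 4
[... 592 characters left out ...]
0, 112, 134, 147, 154, 138, 130, 140, 178, 193, 194, 190, 189]
198 [182, 170, 166, 169, 167, 170, 185, 169, 153, 166, 197, 223, 222, 199, 177, 203, 227, 221, 216, 192, 151, 163, 189, 194, 193]
201 [171, 175, 178, 169, 165, 165, 165, 160, 149, 170, 195, 220, 232, 220, 195, 181, 219, 225, 221, 205, 148, 130, 143, 174, 190]
204 [167, 179, 218, 183, 165, 165, 165, 164, 156, 152, 189, 215, 233, 237, 227, 206, 187, 178, 143, 130, 129, 128, 127, 130, 137]
207 [166, 174, 229, 235, 221, 220, 182, 166, 165, 154, 170, 208, 228, 238, 238, 227, 209, 181, 144, 130, 132, 143, 153, 134, 136]
at [0.5268 0.1546 0.3413] xang 83.27 shift [-215.2 -505.   341.4] tilt 0.01
[327.6 175. ]
[327.5 178.3]
[327.4 182.4]
```

>>> jog_arm:
  fingers: [0.6, 0.6, 0.6, 0.6, 0.6, 0.6, 0.6, 0.6]
  travel:
    - [22, -0.4, 0]
    - [20.5, -0.4, 0]
    - [0, 0, 35]
    - [0, 0, 35]
    - [0, 0, 35]
    - [0, 0, 30]
    - [0, 0, 20]
    - [0, 0, 0]
  angular:
    - [0, 0, 0]
    - [0, 0, 0]
    - [0, 0, 0]
    - [0, 0, 0]
    - [0, 0, 0]
    - [0, 0, 0]
    - [0, 0, 0]
    - [0, 0, 0]

```text
t: 12.23
eef_pos: [0.5275, 0.1965, 0.1803]
orientation: [-0.002, 0.747, 0.665, -0.004]
contact_force: [-0.8, -0.9, -0.1]
finger_gap: 0.0512
grip_force: 0.0
```

>>> jog_arm:
  fingers: [0, 0, 0, 0, 0, 0, 0]
  travel:
    - [0, 0, 0]
    - [0, 0, 0]
    - [0, 0, 0]
    - [0, 0, 0]
    - [0, 0, 0]
    - [0, 0, 0]
    - [0, 0, 0]
  angular:
    - [0, 0, 0]
    - [0, 0, 0]
    - [0, 0, 0]
    - [0, 0, 0]
    - [0, 0, 0]
    - [0, 0, 0]
    - [0, 0, 0]

```text
t: 12.82
eef_pos: [0.5312, 0.1982, 0.1891]
orientation: [0.0, 0.747, 0.665, 0.001]
contact_force: [-4.9, -0.8, 4.7]
finger_gap: 0.0193
grip_force: 58.8
```

```bash
python3 - <<'E'
from h import *
o=get_obs();print(o["contact_force"],o["grip_force"],o["finger_gap"])
w=grab("wrist");move([.531,.197,.185])
for d in finder.spot_in(w,"valve_grip")[:2]+finder.spot_in(w,"valve_wheel")[:2]: e=d["extent"];print(np.round(e,1).tolist(),round(d["confidence"],2),onz(w,e[0],e[1],.151).round(4))
E
```

```text
[-4.919088   -0.75466906  4.74405797] 58.7891307938844 0.019300166333191517
at [0.5312 0.1982 0.1891] xang 83.37 shift [-1.2 -0.1  4.1] tilt 0.14
[328.7, 347.7, 64.8, 116.8] 0.87 [0.5283 0.1709 0.151 ]
[407.9, 301.4, 219.8, 207.6] 0.91 [0.5674 0.1905 0.151 ]
```

```bash
cat >> h.py <<'E'
def crank(a0,a1,n,Rm=42.,xa=83.3):
    a=np.radians(np.linspace(a0,a1,n+1)); P=Rm*np.c_[np.cos(a),np.sin(a)]; d=np.diff(P,axis=0); x=np.radians(xa)
    ex=np.array([np.cos(x),np.sin(x)]); ey=np.array([np.sin(x),-np.cos(x)])
    t=np.c_[d@ex,d@ey]; print("sum",t.sum(0).round(1),[[round(p,1),round(q,1),0] for p,q in t.tolist()])
E
python3 -c "
from h import *
crank(172,82,6)"
```

```text
sum [41.  42.9] [[10.8, 1.7, 0], [10.0, 4.4, 0], [8.5, 6.9, 0], [6.5, 8.8, 0], [4.0, 10.2, 0], [1.2, 10.9, 0]]
```

>>> jog_arm:
  fingers: [0, 0, 0]
  travel:
    - [10.8, 1.7, 0]
    - [10, 4.4, 0]
    - [8.5, 6.9, 0]
  angular:
    - [0, 0, 0]
    - [0, 0, 0]
    - [0, 0, 0]

```text
t: 13.22
eef_pos: [0.548, 0.2247, 0.189]
orientation: [0.002, 0.747, 0.665, 0.001]
contact_force: [1.2, -14.5, 1.7]
finger_gap: 0.0195
grip_force: 59.3
```

>>> jog_arm:
  fingers: [0, 0, 0, 0]
  travel:
    - [6.5, 8.8, 0]
    - [4, 10.2, 0]
    - [1.2, 10.9, 0]
    - [0, 0, 0]
  angular:
    - [0, 0, 0]
    - [0, 0, 0]
    - [0, 0, 0]
    - [0, 0, 0]

```text
t: 13.55
eef_pos: [0.5804, 0.2316, 0.189]
orientation: [0.002, 0.747, 0.664, 0.0]
contact_force: [2.5, -10.4, 3.6]
finger_gap: 0.0196
grip_force: 59.4
```

```bash
python3 -c "
from h import *
crank(82,-98,12)
crank(-98,-278,12)"
```

```text
sum [-84.   -1.9] [[-1.7, 10.8, 0], [-4.4, 10.0, 0], [-6.9, 8.5, 0], [-8.8, 6.5, 0], [-10.2, 4.0, 0], [-10.9, 1.2, 0], [-10.8, -1.7, 0], [-10.0, -4.4, 0], [-8.5, -6.9, 0], [-6.5, -8.8, 0], [-4.0, -10.2, 0], [-1.2, -10.9, 0]]
sum [84.   1.9] [[1.7, -10.8, 0], [4.4, -10.0, 0], [6.9, -8.5, 0], [8.8, -6.5, 0], [10.2, -4.0, 0], [10.9, -1.2, 0], [10.8, 1.7, 0], [10.0, 4.4, 0], [8.5, 6.9, 0], [6.5, 8.8, 0], [4.0, 10.2, 0], [1.2, 10.9, 0]]
```

>>> jog_arm:
  fingers: [0, 0, 0]
  travel:
    - [-3, 10.8, 0]
    - [-4.9, 10, 0]
    - [-6.9, 8.5, 0]
  angular:
    - [0, 0, 0]
    - [0, 0, 0]
    - [0, 0, 0]

```text
t: 13.8
eef_pos: [0.6056, 0.2161, 0.189]
orientation: [-0.0, 0.747, 0.665, 0.001]
contact_force: [-12.3, -0.7, 7.3]
finger_gap: 0.0196
grip_force: 60.0
```

>>> jog_arm:
  fingers: [0, 0, 0, 0]
  travel:
    - [-8.8, 6.5, 0]
    - [-10.2, 4, 0]
    - [-10.9, 1.2, 0]
    - [0, 0, 0]
  angular:
    - [0, 0, 0]
    - [0, 0, 0]
    - [0, 0, 0]
    - [0, 0, 0]

```text
t: 14.13
eef_pos: [0.6142, 0.1854, 0.1891]
orientation: [-0.001, 0.747, 0.665, 0.002]
contact_force: [-3.5, 5.1, 2.8]
finger_gap: 0.0194
grip_force: 59.6
```

```bash
cat >> h.py <<'E'
def fit(P):
    from scipy.optimize import least_squares
    P=np.array(P); s=least_squares(lambda c:np.hypot(*(P-c).T)-.042,[.572,.192]); return s.x,s.fun
E
python3 -c "
from h import *
P=[(.5312,.1982),(.548,.2247),(.5804,.2316),(.6056,.2161),(.6142,.1854)]
c,r=fit(P);print(c,r,[np.degrees(np.arctan2(p[1]-c[1],p[0]-c[0])) for p in P]);move([0,0,0])
"
```

```text
[0.57243158 0.19040767] [-3.85477416e-05  1.05412486e-04 -4.40284065e-05 -4.47878791e-05
  6.75382453e-05] [np.float64(169.29793451542523), np.float64(125.46798365838471), np.float64(79.05168583642696), np.float64(37.76143697012211), np.float64(-6.836637094193476)]
at [0.6142 0.1854 0.1891] xang 83.37 shift [-255.8 -589.   187. ] tilt 0.24
```

>>> jog_arm:
  fingers: [0, 0, 0]
  travel:
    - [-10.8, -1.7, 0]
    - [-10, -4.4, 0]
    - [-8.5, -6.9, 0]
  angular:
    - [0, 0, 0]
    - [0, 0, 0]
    - [0, 0, 0]

```text
t: 14.38
eef_pos: [0.6075, 0.1637, 0.1918]
orientation: [0.005, 0.746, 0.666, 0.014]
contact_force: [4.2, -3.3, 0.9]
finger_gap: 0.0148
grip_force: 0.0
```

>>> jog_arm:
  fingers: [0, 0, 0]
  travel:
    - [-6.5, -8.8, 0]
    - [-4, -10.2, 0]
    - [-1.2, -10.9, 0]
  angular:
    - [0, 0, 0]
    - [0, 0, 0]
    - [0, 0, 0]

```text
t: 14.63
eef_pos: [0.5672, 0.1485, 0.1889]
orientation: [0.001, 0.747, 0.665, 0.002]
contact_force: [0.3, -0.3, -0.0]
finger_gap: 0.0003
grip_force: 0.0
```

The hand slid off the handle, probably at the stop. I'll lift and find the handle again.

>>> jog_arm:
  fingers: [0, 0, 0, 0.6, 0.6, 0.6, 0.6]
  travel:
    - [0, 0, -25]
    - [0, 0, -35]
    - [0, 0, -35]
    - [0, 0, -35]
    - [0, 0, -20]
    - [0, 0, 0]
    - [0, 0, 0]
  angular:
    - [0, 0, 0]
    - [0, 0, 0]
    - [0, 0, 0]
    - [0, 0, 0]
    - [0, 0, 0]
    - [0, 0, 0]
    - [0, 0, 0]

```text
t: 15.22
eef_pos: [0.5675, 0.149, 0.3406]
orientation: [0.002, 0.747, 0.665, 0.003]
contact_force: [0.7, 0.2, -0.2]
finger_gap: 0.0484
grip_force: 0.0
```

```bash
python3 - <<'E'
from h import *
C=np.array([.5724,.1904])
w=grab("wrist","w8.png"); c=px(w,[*C,.216]); print("axis",c)
for d in finder.spot_in(w,"valve_grip")[:3]: e=d["extent"];p=onz(w,e[0],e[1],.21);print(np.round(e,1).tolist(),round(d["confidence"],2),p.round(4),np.degrees(np.arctan2(*(p[:2]-C)[::-1])),np.hypot(*(p[:2]-C)))
g=w["color"].max(2); m=(g<62).astype(np.uint8); n,l,st,ce=cv2.connectedComponentsWithStats(m)
for i in range(1,n):
    if 300<st[i,4]<2000:
        p=onz(w,*ce[i],.21);print("blob",st[i],ce[i].round(1),p.round(4),np.degrees(np.arctan2(*(p[:2]-C)[::-1])),np.hypot(*(p[:2]-C)))
for a in (-5,-20,-35): print(a,px(w,[C[0]+.042*np.cos(np.radians(a)),C[1]+.042*np.sin(np.radians(a)),.21]))
move([0,0,0])
E
```

```text
axis [327.08164819 183.13458211]
[385.0, 179.1, 36.3, 34.8] 0.72 [0.6111 0.188  0.21  ] -3.5618002543165175 0.03881285447022402
[186.5, 367.5, 16.8, 121.4] 0.56 [0.4473 0.0619 0.21  ] -134.23917571417806 0.17936741042765203
blob [148   0  43  28 339] [174.9  16.7] [0.4913 0.3029 0.21  ] 125.7952383046496 0.13870785979412215
blob [ 95  68  48  27 530] [122.3  78.8] [0.4503 0.2719 0.21  ] 146.284714112363 0.14683340503592787
blob [161 152  20  22 327] [170.8 162.2] [0.4708 0.2161 0.21  ] 165.80938706972952 0.1048000583269851
blob [369 165  35  30 807] [386.  179.3] [0.6118 0.1878 0.21  ] -3.798642912358103 0.03950069513680099
-5 [389.7506112  180.43907851]
-20 [387.45877573 196.65823249]
-35 [381.17720853 211.59547236]
at [0.5662 0.1487 0.3366] xang 83.36 shift [-213.2 -545.4  336.2] tilt 0.04
```

>>> jog_arm:
  fingers: [0.6, 0.6, 0.6, 0.6, 0.6, 0.6, 0.6, 0.6, 0.6]
  travel:
    - [22, 21.6, 0]
    - [22, 21.6, 0]
    - [0, 0, 0]
    - [0, 0, 35]
    - [0, 0, 35]
    - [0, 0, 35]
    - [0, 0, 27]
    - [0, 0, 18]
    - [0, 0, 0]
  angular:
    - [0, 0, 0]
    - [0, 0, 0]
    - [0, 0, 0]
    - [0, 0, 0]
    - [0, 0, 0]
    - [0, 0, 0]
    - [0, 0, 0]
    - [0, 0, 0]
    - [0, 0, 0]

```text
t: 16.07
eef_pos: [0.61, 0.1865, 0.1787]
orientation: [-0.003, 0.747, 0.665, -0.005]
contact_force: [-0.2, -0.2, -1.4]
finger_gap: 0.0514
grip_force: 0.0
```

>>> jog_arm:
  fingers: [0, 0, 0, 0, 0, 0, 0]
  travel:
    - [0, 0, 0]
    - [0, 0, 0]
    - [0, 0, 0]
    - [0, 0, 0]
    - [0, 0, 0]
    - [0, 0, 0]
    - [0, 0, 0]
  angular:
    - [0, 0, 0]
    - [0, 0, 0]
    - [0, 0, 0]
    - [0, 0, 0]
    - [0, 0, 0]
    - [0, 0, 0]
    - [0, 0, 0]

```text
t: 16.65
eef_pos: [0.6144, 0.1877, 0.1886]
orientation: [0.0, 0.747, 0.665, 0.001]
contact_force: [-6.1, -0.6, 2.2]
finger_gap: 0.0197
grip_force: 58.9
```

>>> jog_arm:
  fingers: [0, 0, 0]
  travel:
    - [-1.5, -0.1, 0]
    - [-1.5, -0.1, 0]
    - [0, 0, 0]
  angular:
    - [0, 0, 0]
    - [0, 0, 0]
    - [0, 0, 0]

```text
t: 16.9
eef_pos: [0.6142, 0.1857, 0.1886]
orientation: [0.0, 0.747, 0.665, 0.002]
contact_force: [-2.8, 3.4, 2.0]
finger_gap: 0.0196
grip_force: 58.9
```

>>> jog_arm:
  fingers: [0, 0, 0]
  travel:
    - [-1.5, -0.2, 0]
    - [-1.5, -0.2, 0]
    - [0, 0, 0]
  angular:
    - [0, 0, 0]
    - [0, 0, 0]
    - [0, 0, 0]

```text
t: 17.15
eef_pos: [0.614, 0.1845, 0.1887]
orientation: [-0.0, 0.746, 0.666, 0.003]
contact_force: [1.3, 12.1, -1.8]
finger_gap: 0.0197
grip_force: 58.7
```

>>> jog_arm:
  fingers: [0, 0, 0]
  travel:
    - [-1.5, -0.3, 0]
    - [-1.5, -0.3, 0]
    - [0, 0, 0]
  angular:
    - [0, 0, 0]
    - [0, 0, 0]
    - [0, 0, 0]

```text
t: 17.4
eef_pos: [0.6139, 0.1842, 0.1887]
orientation: [-0.001, 0.746, 0.666, 0.006]
contact_force: [8.6, 24.7, -6.3]
finger_gap: 0.0194
grip_force: 59.0
```

The force rose from 12 to 25 N with 0.3 mm of motion, so this is the closed stop, TCP (0.6139, 0.1842). Now back off 720°.

```bash
python3 -c "
from h import *
move([0,0,0])
crank(-16,164,12)
crank(164,344,12)"
```

```text
at [0.6139 0.1842 0.1887] xang 83.53 shift [-254.  -590.3  182.7] tilt 0.66
sum [ 13.6 -82.9] [[11.0, 0.3, 0], [10.7, -2.5, 0], [9.7, -5.2, 0], [8.0, -7.5, 0], [5.8, -9.3, 0], [3.2, -10.5, 0], [0.3, -11.0, 0], [-2.5, -10.7, 0], [-5.2, -9.7, 0], [-7.5, -8.0, 0], [-9.3, -5.8, 0], [-10.5, -3.2, 0]]
sum [-13.6  82.9] [[-11.0, -0.3, 0], [-10.7, 2.5, 0], [-9.7, 5.2, 0], [-8.0, 7.5, 0], [-5.8, 9.3, 0], [-3.2, 10.5, 0], [-0.3, 11.0, 0], [2.5, 10.7, 0], [5.2, 9.7, 0], [7.5, 8.0, 0], [9.3, 5.8, 0], [10.5, 3.2, 0]]
```

>>> jog_arm:
  fingers: [0, 0, 0, 0, 0, 0]
  travel:
    - [11.0, 0.3, 0]
    - [10.7, -2.5, 0]
    - [9.7, -5.2, 0]
    - [8.0, -7.5, 0]
    - [5.8, -9.3, 0]
    - [3.2, -10.5, 0]
  angular:
    - [0, 0, 0]
    - [0, 0, 0]
    - [0, 0, 0]
    - [0, 0, 0]
    - [0, 0, 0]
    - [0, 0, 0]

```text
t: 17.9
eef_pos: [0.5848, 0.2297, 0.1885]
orientation: [0.002, 0.747, 0.665, 0.001]
contact_force: [3.6, -10.8, 2.6]
finger_gap: 0.0196
grip_force: 60.1
```

>>> jog_arm:
  fingers: [0, 0, 0, 0, 0, 0, 0]
  travel:
    - [0.3, -11.0, 0]
    - [-2.5, -10.7, 0]
    - [-5.2, -9.7, 0]
    - [-7.5, -8.0, 0]
    - [-9.3, -5.8, 0]
    - [-10.5, -3.2, 0]
    - [0, 0, 0]
  angular:
    - [0, 0, 0]
    - [0, 0, 0]
    - [0, 0, 0]
    - [0, 0, 0]
    - [0, 0, 0]
    - [0, 0, 0]
    - [0, 0, 0]

```text
t: 18.48
eef_pos: [0.532, 0.2012, 0.1886]
orientation: [0.001, 0.747, 0.665, 0.002]
contact_force: [-0.1, -4.1, 3.9]
finger_gap: 0.0197
grip_force: 60.4
```

```bash
python3 -c "
from h import *
o=get_obs();p=o['eef_pos'];d=(p[0]-.5724,p[1]-.1904);print(p,o['contact_force'],np.degrees(np.arctan2(d[1],d[0])),np.hypot(*d))"
```

```text
[0.53197564 0.20122355 0.18855099] [-0.09550768 -4.11642598  3.85815104] 165.01074325665752 0.04184827182879301
```

>>> jog_arm:
  fingers: [0, 0, 0, 0, 0, 0]
  travel:
    - [-11.0, -0.3, 0]
    - [-10.7, 2.5, 0]
    - [-9.7, 5.2, 0]
    - [-8.0, 7.5, 0]
    - [-5.8, 9.3, 0]
    - [-3.2, 10.5, 0]
  angular:
    - [0, 0, 0]
    - [0, 0, 0]
    - [0, 0, 0]
    - [0, 0, 0]
    - [0, 0, 0]
    - [0, 0, 0]

```text
t: 18.98
eef_pos: [0.5598, 0.1492, 0.1885]
orientation: [0.0, 0.747, 0.665, -0.0]
contact_force: [-6.5, 2.2, 8.3]
finger_gap: 0.0198
grip_force: 61.0
```

>>> jog_arm:
  fingers: [0, 0, 0, 0, 0, 0, 0]
  travel:
    - [-0.3, 11.0, 0]
    - [2.5, 10.7, 0]
    - [5.2, 9.7, 0]
    - [7.5, 8.0, 0]
    - [9.3, 5.8, 0]
    - [10.5, 3.2, 0]
    - [0, 0, 0]
  angular:
    - [0, 0, 0]
    - [0, 0, 0]
    - [0, 0, 0]
    - [0, 0, 0]
    - [0, 0, 0]
    - [0, 0, 0]
    - [0, 0, 0]

```text
t: 19.57
eef_pos: [0.6133, 0.18, 0.1885]
orientation: [0.001, 0.747, 0.665, 0.001]
contact_force: [-1.2, 3.8, 6.9]
finger_gap: 0.0197
grip_force: 60.9
```

```bash
python3 -c "
from h import *
o=get_obs();p=o['eef_pos'];d=(p[0]-.5724,p[1]-.1904);print(p,o['contact_force'],np.degrees(np.arctan2(d[1],d[0])),np.hypot(*d))"
```

```text
[0.61326458 0.17996795 0.18850686] [-1.18091287  3.84350339  6.93471761] -14.320804546001058 0.04217512768076757
```

>>> jog_arm:
  fingers: [0, 0, 0, 0, 0, 0, 0, 0, 0, 0, 0, 0]
  travel:
    - [11.0, 0.3, 0]
    - [10.7, -2.5, 0]
    - [9.7, -5.2, 0]
    - [8.0, -7.5, 0]
    - [5.8, -9.3, 0]
    - [3.2, -10.5, 0]
    - [0.3, -11.0, 0]
    - [-2.5, -10.7, 0]
    - [-5.2, -9.7, 0]
    - [-7.5, -8.0, 0]
    - [-9.3, -5.8, 0]
    - [-10.5, -3.2, 0]
  angular:
    - [0, 0, 0]
    - [0, 0, 0]
    - [0, 0, 0]
    - [0, 0, 0]
    - [0, 0, 0]
    - [0, 0, 0]
    - [0, 0, 0]
    - [0, 0, 0]
    - [0, 0, 0]
    - [0, 0, 0]
    - [0, 0, 0]
    - [0, 0, 0]

```text
t: 20.57
eef_pos: [0.5324, 0.2031, 0.1886]
orientation: [0.001, 0.747, 0.665, 0.003]
contact_force: [8.1, 4.3, 0.3]
finger_gap: 0.0193
grip_force: 60.3
```

>>> jog_arm:
  fingers: [0, 0, 0, 0, 0, 0]
  travel:
    - [-11.0, -0.3, 0]
    - [-10.7, 2.5, 0]
    - [-9.7, 5.2, 0]
    - [-8.0, 7.5, 0]
    - [-5.8, 9.3, 0]
    - [-3.2, 10.5, 0]
  angular:
    - [0, 0, 0]
    - [0, 0, 0]
    - [0, 0, 0]
    - [0, 0, 0]
    - [0, 0, 0]
    - [0, 0, 0]

```text
t: 21.07
eef_pos: [0.5598, 0.1493, 0.1885]
orientation: [0.0, 0.747, 0.665, -0.0]
contact_force: [-6.8, 2.5, 8.9]
finger_gap: 0.0196
grip_force: 61.1
```

>>> jog_arm:
  fingers: [0, 0, 0, 0, 0, 0, 0, 0]
  travel:
    - [-0.3, 11.0, 0]
    - [2.5, 10.7, 0]
    - [5.2, 9.7, 0]
    - [7.5, 8.0, 0]
    - [9.3, 5.8, 0]
    - [10.5, 3.2, 0]
    - [0, 0, 0]
    - [0, 0, 0]
  angular:
    - [0, 0, 0]
    - [0, 0, 0]
    - [0, 0, 0]
    - [0, 0, 0]
    - [0, 0, 0]
    - [0, 0, 0]
    - [0, 0, 0]
    - [0, 0, 0]

```text
t: 21.73
eef_pos: [0.6133, 0.18, 0.1886]
orientation: [0.001, 0.747, 0.665, 0.002]
contact_force: [0.1, 3.7, 4.4]
finger_gap: 0.0199
grip_force: 60.7
```

>>> jog_arm:
  fingers: [0, 0, 0, 0, 0]
  travel:
    - [2.0, 0.3, 0]
    - [2.0, 0.2, 0]
    - [0, 0, 0]
    - [0, 0, 0]
    - [0, 0, 0]
  angular:
    - [0, 0, 0]
    - [0, 0, 0]
    - [0, 0, 0]
    - [0, 0, 0]
    - [0, 0, 0]

```text
t: 22.15
eef_pos: [0.6138, 0.1825, 0.1885]
orientation: [0.001, 0.747, 0.665, 0.001]
contact_force: [-2.5, -2.3, 6.7]
finger_gap: 0.0196
grip_force: 60.8
```

```bash
python3 -c "
from h import *
o=get_obs();p=o['eef_pos'];d=(p[0]-.5724,p[1]-.1904);print(p,o['contact_force'],o['grip_force'],np.degrees(np.arctan2(d[1],d[0])),np.hypot(*d))
for n in ('top','side'):
    f=grab(n)
    for t in ('guard','valve_grip'): print(n,t,[(np.round(e['extent']).tolist(),round(e['confidence'],2)) for e in finder.spot_in(f,t)][:3])
    print('bar mid',px(f,[.575,-.096,.211]),'grip',px(f,[.614,.187,.188]))"
```

```text
[0.61376833 0.18250839 0.18849507] [-2.50729768 -2.3235368   6.7352545 ] 60.82703450847475 -10.800243563768394 0.04211432757219636
top guard [([365.0, 201.0, 72.0, 25.0], 0.66), ([475.0, 354.0, 89.0, 90.0], 0.6)]
top valve_grip []
bar mid [364.81193532 198.26746996] grip [236.3700042 179.4824726]
side guard [([450.0, 194.0, 75.0, 54.0], 0.86), ([297.0, 219.0, 33.0, 71.0], 0.82)]
side valve_grip []
bar mid [297.96108603 187.52728297] grip [244.45612126 276.49469053]
```

```bash
python3 -c "
from workcell import job_done
print(job_done())"
```

```text
the job is handed in; nothing more can be done
None
```

The job is handed in at 22 s: the guard hangs on the bar, and the valve was closed to its stop and backed off about 718° (two turns less 2°), with the crank handle still gripped. The hand slid off the handle once on reaching the stop. I re-gripped and felt the stop again before backing off. No verdict came back.

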